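Prime the hand pump until its indicator pin is out

TASK

Prime the little hand pump on the worktop. First push the swinging guard fully aside from over the plunger, then press the sprung plunger right down and let it come right up again, over and over, until the indicator pin beside it stands fully out; leave the plunger up and the guard aside. Do not touch the pin itself, and leave the crucible, the bottle and the vial round the pump standing where they are.

Things in the scene. Friction and masses are not known exactly. Their poses are not given: they have to be found in the camera images.
- pump: Hand pump, bolted down: aluminium plate 150 x 200 x 12 mm (x, y, z), a grey barrel (68 mm across, 71 mm high) with the plunger, and a slim aluminium indicator tower (30 mm across, 75 mm high) with the pin. Origin: centre of the plate's underside; z up; its front (-x) faces about to the robot. In its frame, mm: plunger at x 0, y -35; pin at x 0, y +60; guard hinge at x 55, y -35.
- cap_top (a point): Centre of the top of the plunger's black mushroom cap (42 mm across, flat middle 20 mm across), 100 mm above the worktop when up; it moves with the plunger.
- plunger (a joint): Travel of the plunger in m: 0 up, 0.014 pressed right down against its stop. A spring returns it by itself; pressing takes about 4 N at first and up to about 11 N near the bottom, then the stop is rigid. Press straight down.
- guard_post (a point): Top centre of the upright black finger post of the guard, 14 mm across, 42 mm tall, standing from the guard's bar (top of bar 110 mm above the worktop) to 152 mm above the worktop. It is 85 mm from the guard's hinge; push it sideways.
- guard_hinge (a point): On the vertical hinge axis of the guard, at the top of its bar (110 mm above the worktop). A dark screw head on the axis reaches 115 mm.
- guard (a joint): Angle of the guard in rad, counter-clockwise seen from above. A flat steel bar, 4 mm thick, 22 mm wide (34 mm disc over the cap), 6 mm above the cap. At 0 it points to the pump's -x and covers the cap; at 1.75, its stop, it points about to the pump's -y, well clear. It starts between 0 and 0.25. Light friction, about 1 N at the post; it stays where it is left.
- pin_rod: The indicator pin, a steel rod 10 mm across with a fine groove round it near its foot, seen just above the tower only when the pin is fully out; origin at the centre of its top end, z up. Its top stands 77 mm above the worktop when the pin is in and 113 mm when fully out. It must not be touched.
- pin (a joint): How far the pin is out, m: 0 in, 0.036 fully out; starts between 0 and 0.012. A ratchet works it: a full stroke (right down, right up) raises it by about 9 mm (the first by 4 to 12), to the next of 0.009, 0.018, 0.027, 0.036. A partial stroke raises it less. It keeps its height between strokes; later strokes do nothing.
- crucible: White crucible, 48 mm across and 38 mm tall, standing behind the pump; origin at the centre of its foot. Bystander.
- bottle: Brown glass bottle with a white cap, 45 mm across and 100 mm tall, standing on the pin's side of the pump; origin at the centre of its foot. Bystander.
- vial: Small capped vial, 25 mm across and 54 mm tall, standing on the plunger's side of the pump; origin at the centre of its foot. Bystander.

How it is judged:
By the outcome, as a careful person would: the job done as asked, in the order asked, and still so for the second after the job is handed in, with the robot touching nothing.
It also fails if it takes over 48 s, if anything falls off the work surface, if the arm or the gripper's body presses on something with over 40 N, if the wrist force passes 120 N, or if a joint passes its speed limit or range.

ROBOT

A 6-joint arm with a two-finger parallel gripper is mounted at the origin on a cart in front of the work surface, level with it; the furniture and walls round the work are solid. World frame = base frame: x ahead of the robot, y to its left, z up, the work surface at z = 0. Lengths are in m, angles in rad, forces in N, time in s.
With the tool pointing down it reaches from about 0.35 to 0.85 m from the base axis. Payload 8.1 kg.
Tool frame: the origin (TCP) lies at the very end of the fingers, on their centre line; the grasp point (between the pads) lies 19 mm behind it; z points along the fingers, y is the direction in which the jaws open and shut (so a half turn about z gives the same grasp; the last joint's range is limited). The gripper opens to 93 mm and grips with 3 to 60 N. Pads are 15 mm wide; open, the fingers measure 128 mm over their backs; the gripper's body (75 mm by 188 mm) begins 65 mm behind the grasp point.
Start: joints at [-1.304, 0.13, 1.488, -0, 1.523, -0.085], TCP at [0.207, -0.563, 0.219] pointing down, gripper open.
Joint ranges: [-2.96, 2.96], [-0.89, 2.26], [0.02, 2.5], [-1.34, 4.48], [0, 2.73], [-2.66, 2.66]. Speed limits (rad/s): [2.39, 2.39, 2.79, 3.14, 3.14, 3.14].

INTERFACE

Orientations are given as a rotation vector (axis times angle).
In Python, from plant import robot gives the robot as it stands.
- The arm moves only by the shell command python3 -m pendant 'ROWS' [OPENING] [FORCE]. ROWS is JSON, a list of rows, each an object with "delta_pos": the shift along the tool's x, y, z in m, a list of three; "spin": the turn about the tool's z in rad. In form: [{"delta_pos": [dx, dy, dz], "spin": spin}, ...]. A call has 1 to 10 rows; each row is the pose to reach, as a shift and turn from the pose measured when the call began, along the tool's axes at that moment; what a row does not reach only later rows make up. A row lasts 1/10 s, in which the tool goes at most 50 mm and 8.59 degrees, less where a joint would pass 70% of its speed; a pose out of reach is approached as far as the arm can. A call with a gripper value outside its range is refused whole. OPENING is the closure, from -1 (fully open) to 1 (shut), set as the call begins (- or left out, the last holds). The fingers move at their own pace and stop on an object; FORCE is the grip in N (left out, the last holds). Time passes only in rows, so rows that repeat a pose let the fingers close. It gives the time, the measured TCP pose, the force and the opening at its end, in the units of the state.
- robot.read_state(): the state, without advancing time (a new reading comes with each control period).
- robot.read_camera(name): name is "scene" or "top"; returns a dict with "color" (400x640x3 uint8, blue, green, red), "camera_matrix" (3x3 intrinsics, pixels), "D" ([k1, k2, p1, p2, k3] as OpenCV has them; the pictures are not rectified), "R" (3x3) and "t" (3): a world point X has camera coordinates R X + t. Camera axes: x right, y down, z forward; pixel columns grow to the right and rows downward; lengths in m; the calibration is good to about 2 mm. A picture is of the moment at which its call begins. There is no depth.
- robot.close_job(): hands the job in, once; it reports no verdict.
Trained networks look in the newest picture that a camera, given by its name, has taken for a name from the list of things; names that differ only in an ending like _2 or _b are one class to them, and where a whole thing is asked for, a point or a joint stands for the part that bears it (a point fixed in the world has none). Each returns a list of dicts, best first, with "score" (0 to 1); they miss things now and then, are a little off and sometimes report something else, mostly with a low value. They report only what shows in the picture. A call takes as long as a camera call.
- robot.outline_of(camera, label): "mask" (400x640 bool, what is visible of it).
- robot.mark_of(camera, label): "location" ([x, y, z] in m, in the coordinates of the camera as it stood for that picture, good to about 4 mm: a listed point, or the origin of a listed thing).
The state is a dict: "t": time; "q": joint angles; "dq": joint speeds; "joint_torque": joint torques, N m; "tool_pos": TCP position; "orientation": TCP orientation; "force": force on the tool from outside, world axes, zero at the start; "wrist_torque": the same for the moment, N m; "opening": finger opening in m.
Only numpy, scipy, OpenCV 4.12 (cv2) and the standard library are available. Lean on these libraries where they do the work, as an engineer would, in place of code of your own. Each camera call takes 0.05 s, during which the arm holds its last target.

## Working session

There is one attempt and no reset: what is moved stays moved. The work goes in short steps, Python scripts to look and compute and a shell command to move; the robot and the scene stay as the last step left them, time stands still between calls to the robot, and variables do not carry over. Pictures are saved under pics/ and viewed, and the job is handed in when it is done.

```bash
ls; mkdir -p pics; cat > h.py <<'E'
from plant import robot
import numpy as np, cv2
def w(c,p): return c["R"].T@(np.array(p)-c["t"])
def marks(cam,names):
    c=robot.read_camera(cam); 
    for n in names:
        for m in robot.mark_of(cam,n)[:2]: print(cam,n,round(m["score"],2),np.round(w(c,m["location"]),4))
    return c
E
python3 - <<'E'
from h import *
for cam in("scene","top"):
    c=marks(cam,["pump","cap_top","guard_post","guard_hinge","pin_rod","crucible","bottle","vial"])
    cv2.imwrite(f"pics/{cam}0.png",c["color"])
s=robot.read_state();print(s)
E
```

```text
pics
scene pump 0.68 [ 0.5363 -0.0646  0.0014]
scene cap_top 0.62 [ 0.5261 -0.0935  0.0993]
scene guard_hinge 0.77 [ 0.5747 -0.117   0.1097]
scene pin_rod 0.44 [ 0.5652 -0.0079  0.084 ]
scene crucible 0.84 [ 6.244e-01 -1.528e-01 -5.000e-04]
scene bottle 0.86 [ 0.6225  0.08   -0.002 ]
scene vial 0.45 [ 0.4548 -0.1993 -0.0049]
top pump 0.65 [ 0.5397 -0.0634 -0.0021]
top cap_top 0.44 [ 0.5295 -0.0909  0.0997]
top guard_post 0.92 [ 0.4973 -0.0988  0.1515]
top guard_hinge 0.81 [ 0.5783 -0.1155  0.1125]
top crucible 0.73 [ 0.6359 -0.1537  0.0012]
top bottle 0.54 [0.6251 0.0753 0.0008]
{'t': 0.9, 'q': array([-1.30442535e+00,  1.30385511e-01,  1.48817569e+00,  1.83448984e-05,
        1.52298477e+00, -8.53979917e-02]), 'dq': array([-1.65568574e-04, -8.12477803e-05,  7.92253369e-04,  2.16016328e-03,
       -1.03073055e-04,  1.16650985e-03]), 'joint_torque': array([-4.74877597e-04, -5.59761572e+01, -4.92059219e+01,  7.67414295e-02,
        2.27343844e-02,  1.61034620e-05]), 'tool_pos': array([ 0.20677018, -0.56327089,  0.21865725]), 'orientation': array([3.09308075e+00, 5.49703683e-01, 3.52915483e-05]), 'force': array([0.40296863, 0.23293335, 0.49543457]), 'wrist_torque': array([-0.0295618 ,  0.01313184, -0.00723731]), 'opening': 0.09299217478351679}
```

View pics/scene0.png

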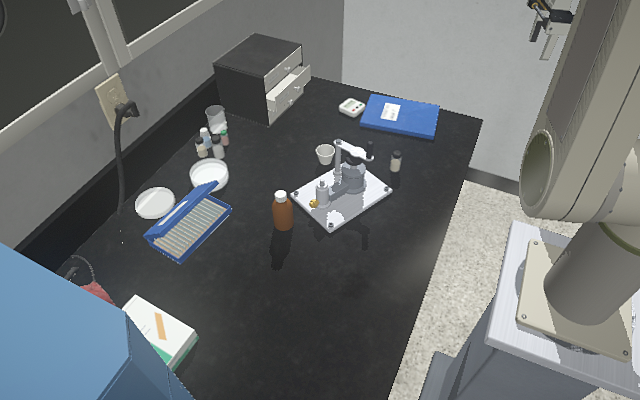

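View pics/top0.png

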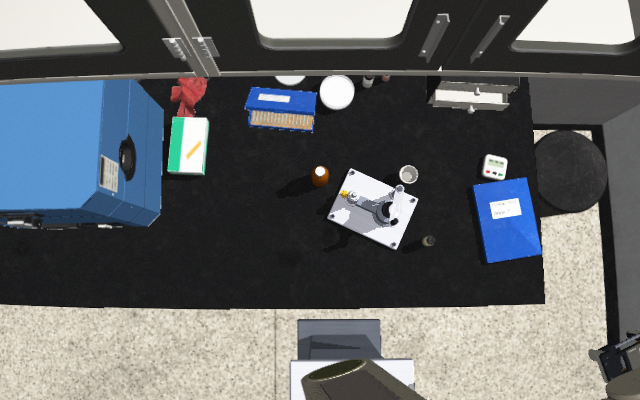

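```bash
python3 - <<'E'
from h import *
c=robot.read_camera("top")["color"]
cv2.imwrite("pics/top1.png",cv2.resize(c[150:270,300:450],None,fx=5,fy=5,interpolation=cv2.INTER_CUBIC))
c=robot.read_camera("scene")["color"]
cv2.imwrite("pics/scene1.png",cv2.resize(c[120:240,260:420],None,fx=5,fy=5,interpolation=cv2.INTER_CUBIC))
E
```

```text
(no output)
```

View pics/top1.png

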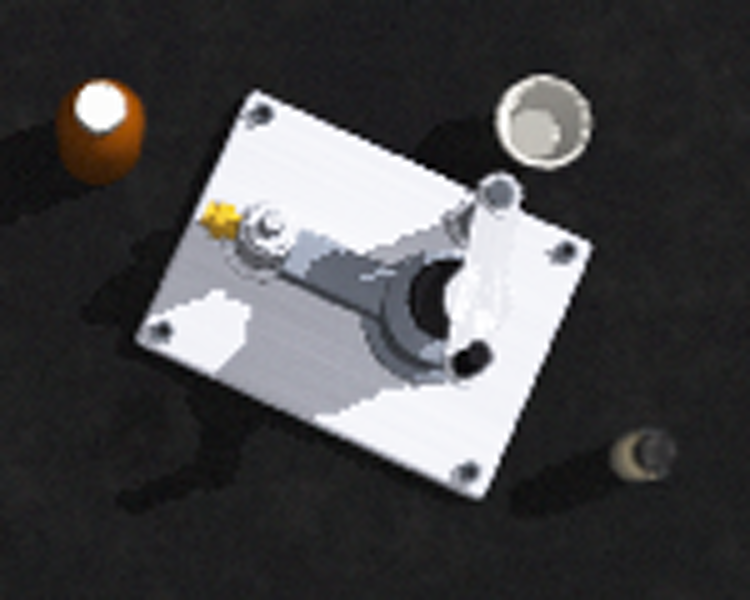

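View pics/scene1.png

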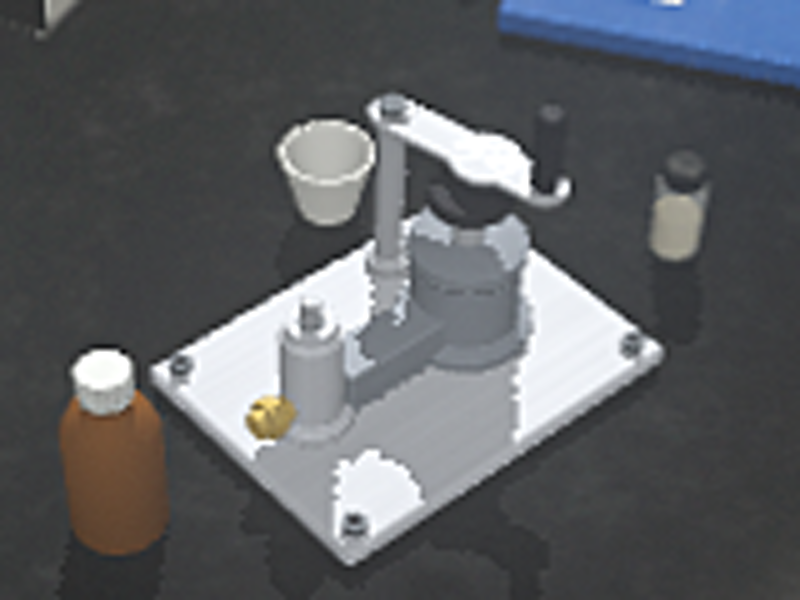

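```bash
cat >> h.py <<'E'
def ray(c,px,z):
    n=cv2.undistortPoints(np.array(px,float).reshape(-1,1,2),c["camera_matrix"],c["D"]).reshape(-1,2)
    d=np.c_[n,np.ones(len(n))]@c["R"]; o=-c["R"].T@c["t"]
    z=np.broadcast_to(z,len(n)); return o+d*((z-o[2])/d[:,2])[:,None]
def crop(U,off): return (np.array(U)+.5)/5-.5+np.array(off)
E
python3 - <<'E'
from h import *
c=robot.read_camera("top"); s=robot.read_camera("scene")
a=ray(c,crop([(255,92),(592,243),(485,497),(137,342)],(300,150)),.012)
print(np.round(a,4),a.mean(0))
y=[a[1]-a[0],a[2]-a[3]];x=[a[0]-a[3],a[1]-a[2]]
print([np.degrees(np.arctan2(-v[0],-v[1]))*1 for v in y],[np.degrees(np.arctan2(v[1],v[0])) for v in x],[np.linalg.norm(v) for v in x+y])
print("hinge,post,pin,vial top,", ray(c,crop([(501,193),(470,358),(270,225),(655,452),(104,105)],(300,150)),[.115,.152,.083,.054,.1]))
b=ray(s,crop([(150,370),(350,562),(662,352)],(260,120)),.012);print(b,(b[0]+b[2])/2)
print("scene hinge,post,vial,pin",ray(s,crop([(393,105),(553,112),(686,160),(312,303)],(260,120)),[.115,.152,.054,.083]))
E
```

```text
[[ 0.6501 -0.0047  0.012 ]
 [ 0.5676 -0.182   0.012 ]
 [ 0.4344 -0.121   0.012 ]
 [ 0.517   0.0594  0.012 ]] [ 0.54224892 -0.06204354  0.012     ]
[np.float64(24.955590690195706), np.float64(24.60473984194686)] [np.float64(-25.719574275114006), np.float64(-24.602051876162513)] [np.float64(0.1477719580588749), np.float64(0.14654665304199352), np.float64(0.19553199249805575), np.float64(0.198410297718842)]
hinge,post,pin,vial top, [[ 0.57714336 -0.11605737  0.115     ]
 [ 0.49316142 -0.09248999  0.152     ]
 [ 0.56723824 -0.00582572  0.083     ]
 [ 0.45427721 -0.20124103  0.054     ]
 [ 0.62505551  0.07627964  0.1       ]]
[[ 0.64878842 -0.00085642  0.012     ]
 [ 0.51451978  0.06479939  0.012     ]
 [ 0.43128699 -0.11469344  0.012     ]] [ 0.5400377  -0.05777493  0.012     ]
scene hinge,post,vial,pin [[ 0.57453736 -0.11384429  0.115     ]
 [ 0.4926328  -0.09668399  0.152     ]
 [ 0.45424509 -0.20484379  0.054     ]
 [ 0.56733823 -0.00942806  0.083     ]]
```

The pump lies at about (0.541, -0.061) with yaw about -25°. The guard is at about 0.19 rad, with its post near (0.493, -0.095). The crucible, vial and bottle are all clear of the planned path. Next I approach high with the jaws closed.

```bash
python3 -m pendant '[{"delta_pos":[0.43,-0.38,0],"spin":-1.57},{"delta_pos":[0.43,-0.38,0],"spin":-1.57},{"delta_pos":[0.43,-0.38,0],"spin":-1.57},{"delta_pos":[0.43,-0.38,0],"spin":-1.57},{"delta_pos":[0.43,-0.38,0],"spin":-1.57},{"delta_pos":[0.43,-0.38,0],"spin":-1.57},{"delta_pos":[0.43,-0.38,0],"spin":-1.57},{"delta_pos":[0.43,-0.38,0],"spin":-1.57},{"delta_pos":[0.43,-0.38,0],"spin":-1.57},{"delta_pos":[0.43,-0.38,0],"spin":-1.57}]' 1 20
```

```text
t: 2.1
tool_pos: [0.4451, -0.1214, 0.2191]
orientation: [1.88, 2.515, 0.0]
force: [0.8, -0.8, 0.6]
opening: 0.0177
```

```bash
cat >> h.py <<'E'
from scipy.spatial.transform import Rotation as Ro
def plan(pts,yaw=None):
    s=robot.read_state();R=Ro.from_rotvec(s["orientation"]).as_matrix()
    y0=np.arctan2(R[1,0],R[0,0])
    print(np.round(s["t"],2),"pos",np.round(s["tool_pos"],4),"yaw",np.degrees(y0).round(1),"spin",None if yaw is None else round(y0-np.radians(yaw),3),"F",np.round(s["force"],1),"op",round(s["opening"],4))
    for p in pts: print(p,"->",np.round(R.T@(np.array(p)-s["tool_pos"]),3))
E
python3 - <<'E'
from h import *
plan([(.479,-.057,.219),(.479,-.057,.124)],110)
E
```

```text
2.1 pos [ 0.4451 -0.1214  0.2191] yaw 106.4 spin -0.062 F [ 0.8 -0.8  0.6] op 0.0177
(0.479, -0.057, 0.219) -> [0.052 0.051 0.   ]
(0.479, -0.057, 0.124) -> [0.052 0.051 0.095]
```

```bash
python3 -m pendant '[{"delta_pos":[0.052,0.051,0],"spin":-0.06},{"delta_pos":[0.052,0.051,0],"spin":-0.06},{"delta_pos":[0.052,0.051,0],"spin":-0.06},{"delta_pos":[0.052,0.051,0.045],"spin":-0.06},{"delta_pos":[0.052,0.051,0.095],"spin":-0.06},{"delta_pos":[0.052,0.051,0.095],"spin":-0.06},{"delta_pos":[0.052,0.051,0.095],"spin":-0.06}]'
python3 - <<'E'
from h import *
H=np.array([.576,-.1157])
pts=[]
for a in (165.6,180,195,210,225,240,250,257):
    t=np.radians(a); P=H+.085*np.array([np.cos(t),np.sin(t)])
    e=np.array([np.cos(np.radians(290)),np.sin(np.radians(290))])
    pts.append((*np.round(P-.0145*e,4),.124))
plan(pts,110)
c=marks("top",["guard_post","cap_top"])["color"]
cv2.imwrite("pics/top2.png",cv2.resize(c[130:280,290:480],None,fx=4,fy=4))
c=marks("scene",["guard_post","cap_top"])["color"]
cv2.imwrite("pics/sc2.png",cv2.resize(c[100:250,260:450],None,fx=4,fy=4))
E
```

```text
t: 2.8
tool_pos: [0.4784, -0.0577, 0.1241]
orientation: [-1.805, -2.57, 0.001]
force: [-0.0, 0.6, 1.0]
opening: 0.0002
2.8 pos [ 0.4784 -0.0577  0.1241] yaw 109.8 spin -0.003 F [-0.   0.6  1. ] op 0.0002
(np.float64(0.4887), np.float64(-0.0809), 0.124) -> [-0.025  0.002  0.   ]
(np.float64(0.486), np.float64(-0.1021), 0.124) -> [-0.044 -0.008  0.   ]
(np.float64(0.4889), np.float64(-0.1241), 0.124) -> [-0.066 -0.013  0.   ]
(np.float64(0.4974), np.float64(-0.1446), 0.124) -> [-0.088 -0.012  0.   ]
(np.float64(0.5109), np.float64(-0.1622), 0.124) -> [-0.109 -0.005  0.   ]
(np.float64(0.5285), np.float64(-0.1757), 0.124) -> [-0.128  0.007  0.   ]
(np.float64(0.542), np.float64(-0.1819), 0.124) -> [-0.138  0.018  0.   ]
(np.float64(0.5519), np.float64(-0.1849), 0.124) -> [-0.145  0.026  0.   ]
scene guard_post 0.48 [ 0.4944 -0.0942  0.1522]
scene guard_post 0.2 [ 0.6206  0.0791 -0.0026]
scene cap_top 0.52 [ 0.5289 -0.0935  0.0997]
```

View pics/top2.png

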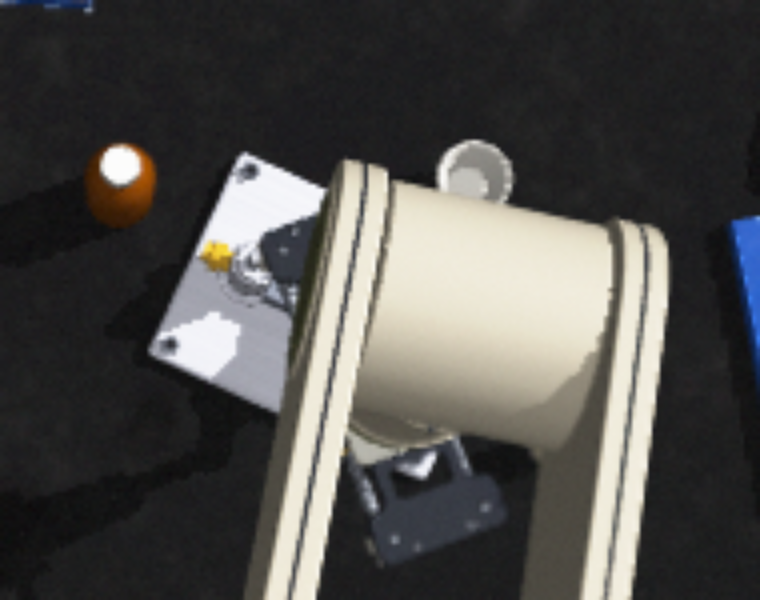

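View pics/sc2.png

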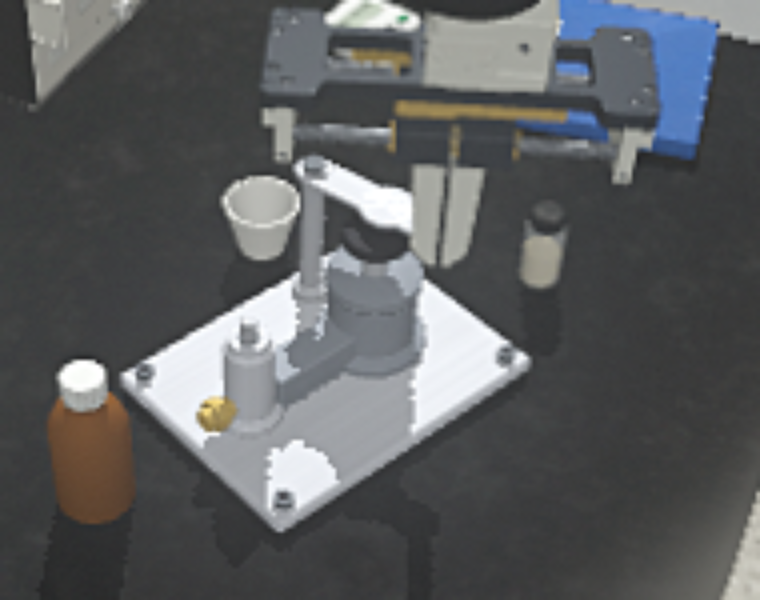

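The closed fingers stand in front of the post on its +y side, at about (445, 210) in the scene crop. Next I push along the arc.

```bash
python3 -m pendant '[{"delta_pos":[-0.015,0.001,0],"spin":0},{"delta_pos":[-0.03,-0.001,0],"spin":0},{"delta_pos":[-0.044,-0.008,0],"spin":0},{"delta_pos":[-0.055,-0.011,0],"spin":0},{"delta_pos":[-0.066,-0.013,0],"spin":0},{"delta_pos":[-0.077,-0.013,0],"spin":0},{"delta_pos":[-0.088,-0.012,0],"spin":0},{"delta_pos":[-0.099,-0.009,0],"spin":0},{"delta_pos":[-0.109,-0.005,0],"spin":0},{"delta_pos":[-0.119,0.001,0],"spin":0}]'
python3 - <<'E'
from h import *
plan([(.5285,-.1757,.124),(.542,-.1819,.124),(.5519,-.1849,.124)],110)
c=marks("scene",["guard_post","cap_top"])["color"]
cv2.imwrite("pics/sc3.png",cv2.resize(c[100:250,260:450],None,fx=4,fy=4))
E
```

```text
t: 4.1
tool_pos: [0.5228, -0.1699, 0.1266]
orientation: [1.802, 2.568, 0.002]
force: [-1.1, 1.3, -0.3]
opening: 0.0006
4.1 pos [ 0.5228 -0.1699  0.1266] yaw 109.9 spin -0.002 F [-1.1  1.3 -0.3] op 0.0006
(0.5285, -0.1757, 0.124) -> [-0.007  0.003  0.003]
(0.542, -0.1819, 0.124) -> [-0.018  0.014  0.003]
(0.5519, -0.1849, 0.124) -> [-0.024  0.022  0.003]
scene cap_top 0.49 [ 0.5264 -0.093   0.0992]
```

View pics/sc3.png

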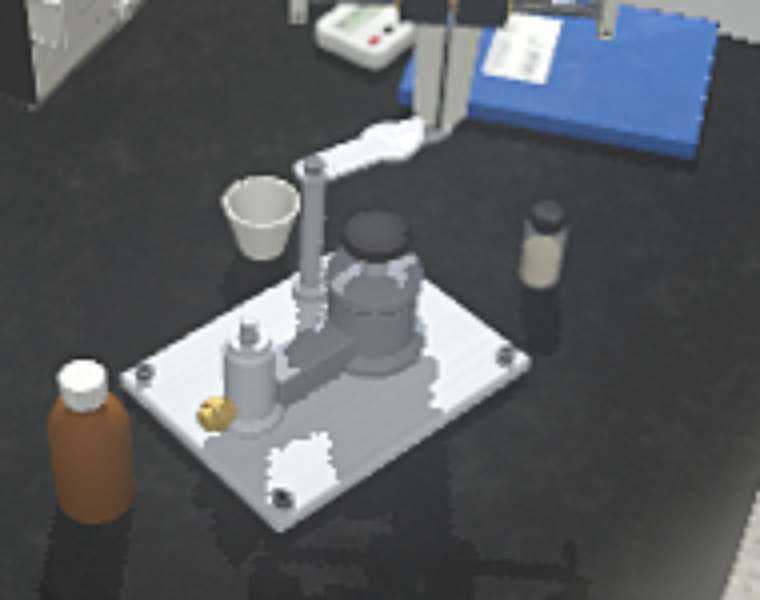

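The guard is following and the cap at (377, 235) is uncovered. I push on to the stop.

```bash
python3 -m pendant '[{"delta_pos":[-0.007,0.003,0.002],"spin":0},{"delta_pos":[-0.013,0.009,0.002],"spin":0},{"delta_pos":[-0.018,0.014,0.002],"spin":0},{"delta_pos":[-0.022,0.019,0.002],"spin":0},{"delta_pos":[-0.025,0.022,0.002],"spin":0},{"delta_pos":[-0.025,0.022,0.002],"spin":0}]'
python3 - <<'E'
from h import *
plan([],110)
c=marks("scene",["guard_post","cap_top"])["color"]
cv2.imwrite("pics/sc4.png",cv2.resize(c[100:250,260:450],None,fx=4,fy=4))
E
```

```text
t: 4.85
tool_pos: [0.5498, -0.1829, 0.1238]
orientation: [-1.802, -2.569, -0.003]
force: [-13.2, 13.2, 8.1]
opening: 0.0006
4.85 pos [ 0.5498 -0.1829  0.1238] yaw 109.9 spin -0.002 F [-13.2  13.2   8.1] op 0.0006
scene cap_top 0.75 [ 0.5279 -0.0924  0.1019]
```

View pics/sc4.png

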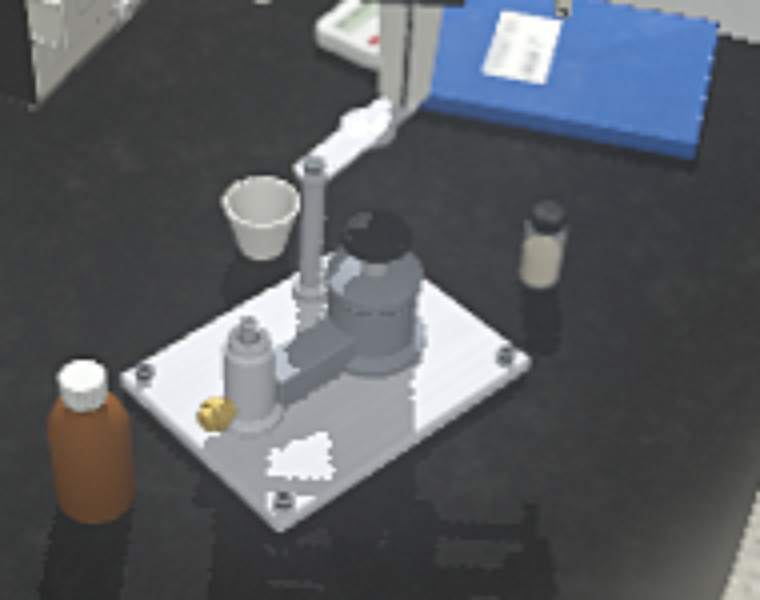

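The guard is at its stop: the arm felt about 18 N there. I back away over the cap.

```bash
python3 - <<'E'
from h import *
plan([(.527,-.0925,.124),(.527,-.0925,.108)],110)
E
```

```text
5.0 pos [ 0.5497 -0.1829  0.1238] yaw 109.9 spin -0.002 F [-13.4  12.6   6.9] op 0.0004
(0.527, -0.0925, 0.124) -> [0.093 0.009 0.   ]
(0.527, -0.0925, 0.108) -> [0.093 0.009 0.016]
```

```bash
python3 -m pendant '[{"delta_pos":[0.02,0,0],"spin":0},{"delta_pos":[0.055,0.005,0],"spin":0},{"delta_pos":[0.093,0.009,0],"spin":0},{"delta_pos":[0.093,0.009,0],"spin":0},{"delta_pos":[0.093,0.009,0.01],"spin":0},{"delta_pos":[0.093,0.009,0.016],"spin":0},{"delta_pos":[0.093,0.009,0.016],"spin":0}]'
python3 - <<'E'
from h import *
plan([(.527,-.0925,.108),(.527,-.0925,.086)],110)
c=marks("scene",["guard_post","cap_top","pin_rod"])["color"]
marks("top",["guard_post"])
cv2.imwrite("pics/sc5.png",cv2.resize(c[100:250,260:450],None,fx=4,fy=4))
E
```

```text
t: 5.7
tool_pos: [0.5257, -0.0931, 0.1063]
orientation: [-1.802, -2.566, -0.001]
force: [0.7, -0.3, -0.4]
opening: 0.0004
5.7 pos [ 0.5257 -0.0931  0.1063] yaw 109.9 spin -0.003 F [ 0.7 -0.3 -0.4] op 0.0004
(0.527, -0.0925, 0.108) -> [ 0.     0.001 -0.002]
(0.527, -0.0925, 0.086) -> [-0.     0.001  0.02 ]
scene cap_top 0.68 [ 0.5255 -0.0923  0.1011]
scene cap_top 0.5 [ 5.386e-01 -6.390e-02  2.000e-04]
scene pin_rod 0.56 [ 0.5669 -0.0072  0.085 ]
```

View pics/sc5.png

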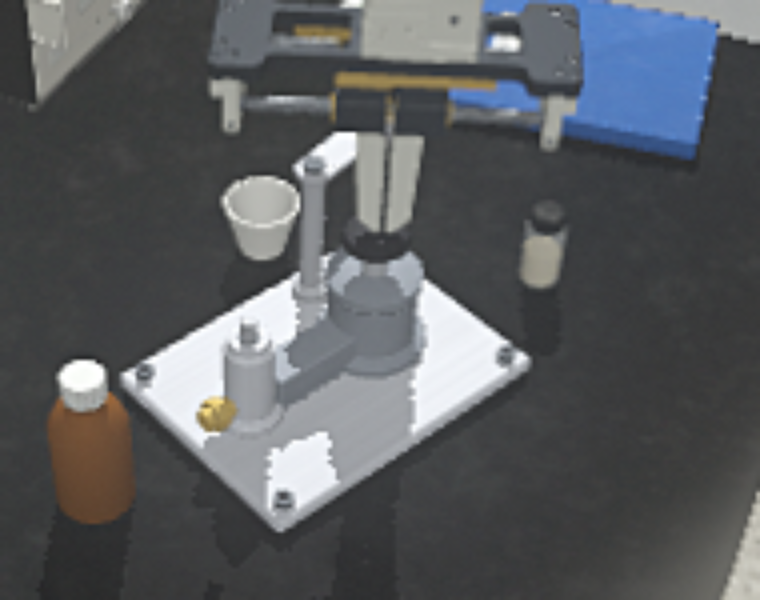

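```bash
python3 -m pendant '[{"delta_pos":[0,0.001,0.006],"spin":0},{"delta_pos":[0,0.001,0.011],"spin":0},{"delta_pos":[0,0.001,0.016],"spin":0},{"delta_pos":[0,0.001,0.020],"spin":0},{"delta_pos":[0,0.001,0.022],"spin":0},{"delta_pos":[0,0.001,0.023],"spin":0},{"delta_pos":[0,0.001,0.023],"spin":0}]'
```

```text
t: 6.7
tool_pos: [0.5284, -0.0927, 0.0864]
orientation: [-1.804, -2.571, -0.004]
force: [-1.4, -0.5, 9.4]
opening: 0.0004
```

```bash
python3 -m pendant '[{"delta_pos":[-0.001,0,0.002],"spin":0},{"delta_pos":[-0.001,0,0.003],"spin":0},{"delta_pos":[-0.001,0,0.004],"spin":0}]'
```

```text
t: 7.0
tool_pos: [0.5287, -0.0928, 0.0859]
orientation: [-1.802, -2.57, -0.005]
force: [-21.5, 8.2, 43.0]
opening: 0.0005
```

```bash
python3 -m pendant '[{"delta_pos":[0,0,-0.005],"spin":0},{"delta_pos":[0,0,-0.012],"spin":0},{"delta_pos":[0,0,-0.018],"spin":0},{"delta_pos":[0,0,-0.021],"spin":0},{"delta_pos":[0,0,-0.021],"spin":0},{"delta_pos":[0,0,-0.021],"spin":0}]'
python3 - <<'E'
from h import *
plan([(.527,-.0925,.108),(.527,-.0925,.086)],110)
c=marks("scene",["cap_top","pin_rod","pin"])["color"]
cv2.imwrite("pics/sc6.png",cv2.resize(c[140:240,290:390],None,fx=6,fy=6))
E
```

```text
t: 7.6
tool_pos: [0.5284, -0.0928, 0.1064]
orientation: [-1.802, -2.57, -0.004]
force: [0.3, -0.2, 0.2]
opening: 0.0006
7.6 pos [ 0.5284 -0.0928  0.1064] yaw 109.9 spin -0.001 F [ 0.3 -0.2  0.2] op 0.0006
(0.527, -0.0925, 0.108) -> [ 0.001 -0.001 -0.002]
(0.527, -0.0925, 0.086) -> [ 0.001 -0.001  0.02 ]
scene cap_top 0.71 [ 0.5282 -0.0898  0.1031]
scene cap_top 0.23 [ 0.4565 -0.2005 -0.0065]
scene pin_rod 0.62 [ 0.5649 -0.0081  0.091 ]Traceback (most recent call last):
  File "<stdin>", line 3, in <module>
  File "h.py", line 7, in marks
    for m in robot.mark_of(cam,n)[:2]: print(cam,n,round(m["score"],2),np.round(w(c,m["location"]),4))
             ~~~~~~~~~~~~~^^^^^^^
ValueError: it knows: bottle, cap_top, crucible, guard_hinge, guard_post, pin_rod, pump, vial
```

```bash
python3 -m pendant '[{"delta_pos":[0,0,0.007],"spin":0},{"delta_pos":[0,0,0.014],"spin":0},{"delta_pos":[0,0,0.02],"spin":0},{"delta_pos":[0,0,0.022],"spin":0},{"delta_pos":[0,0,0.023],"spin":0},{"delta_pos":[0,0,0.0235],"spin":0},{"delta_pos":[0,0,0.0235],"spin":0}]'
python3 - <<'E'
from h import *
plan([])
E
```

```text
t: 8.45
tool_pos: [0.5292, -0.0931, 0.0861]
orientation: [-1.803, -2.571, -0.005]
force: [-11.7, 3.8, 29.3]
opening: 0.0008
8.45 pos [ 0.5292 -0.0931  0.0861] yaw 109.9 spin None F [-11.7   3.8  29.3] op 0.0008
```

```bash
python3 -m pendant '[{"delta_pos":[0,0,-0.007],"spin":0},{"delta_pos":[0,0,-0.015],"spin":0},{"delta_pos":[0,0,-0.021],"spin":0},{"delta_pos":[0,0,-0.021],"spin":0},{"delta_pos":[0,0,-0.021],"spin":0}]'
python3 - <<'E'
from h import *
plan([(.527,-.0925,.108)])
c=marks("scene",["cap_top","pin_rod"])["color"]
cv2.imwrite("pics/sc6.png",cv2.resize(c[140:240,290:390],None,fx=6,fy=6))
E
```

```text
t: 8.95
tool_pos: [0.5289, -0.0931, 0.1064]
orientation: [-1.802, -2.571, -0.004]
force: [0.2, -0.3, 0.2]
opening: 0.0005
8.95 pos [ 0.5289 -0.0931  0.1064] yaw 109.9 spin None F [ 0.2 -0.3  0.2] op 0.0005
(0.527, -0.0925, 0.108) -> [ 0.001 -0.002 -0.002]
scene cap_top 0.71 [ 0.5244 -0.0921  0.1014]
scene pin_rod 0.48 [ 0.5643 -0.0079  0.1013]
```

View pics/sc6.png

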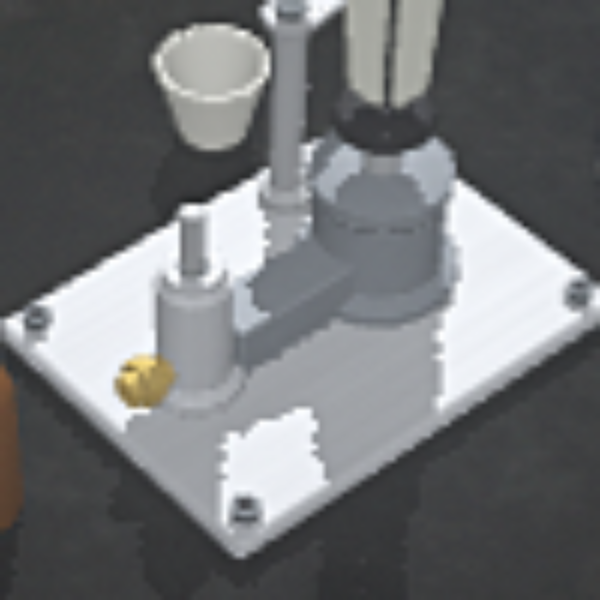

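The pin now stands clearly higher, from (193, 210) to (193, 275), with its top near 0.10 m. I keep pumping.

```bash
python3 -m pendant '[{"delta_pos":[0,0,0.007],"spin":0},{"delta_pos":[0,0,0.014],"spin":0},{"delta_pos":[0,0,0.02],"spin":0},{"delta_pos":[0,0,0.022],"spin":0},{"delta_pos":[0,0,0.023],"spin":0},{"delta_pos":[0,0,0.0235],"spin":0},{"delta_pos":[0,0,0.0235],"spin":0}]'
python3 -m pendant '[{"delta_pos":[0,-0.001,-0.007],"spin":0},{"delta_pos":[0,-0.001,-0.015],"spin":0},{"delta_pos":[0,-0.001,-0.021],"spin":0},{"delta_pos":[0,-0.001,-0.021],"spin":0},{"delta_pos":[0,-0.001,-0.021],"spin":0}]'
python3 - <<'E'
from h import *
c=marks("scene",["pin_rod"])["color"]
cv2.imwrite("pics/sc7.png",cv2.resize(c[140:240,290:390],None,fx=6,fy=6))
E
python3 -m pendant '[{"delta_pos":[0,0,0.007],"spin":0},{"delta_pos":[0,0,0.014],"spin":0},{"delta_pos":[0,0,0.02],"spin":0},{"delta_pos":[0,0,0.022],"spin":0},{"delta_pos":[0,0,0.023],"spin":0},{"delta_pos":[0,0,0.0235],"spin":0},{"delta_pos":[0,0,0.0235],"spin":0}]'
python3 -m pendant '[{"delta_pos":[0,-0.001,-0.007],"spin":0},{"delta_pos":[0,-0.001,-0.015],"spin":0},{"delta_pos":[0,-0.001,-0.021],"spin":0},{"delta_pos":[0,-0.001,-0.021],"spin":0},{"delta_pos":[0,-0.001,-0.021],"spin":0}]'
python3 - <<'E'
from h import *
c=marks("scene",["pin_rod"])["color"]
cv2.imwrite("pics/sc8.png",cv2.resize(c[140:240,290:390],None,fx=6,fy=6))
E
```

```text
t: 9.8
tool_pos: [0.5295, -0.0932, 0.086]
orientation: [-1.803, -2.572, -0.004]
force: [-13.0, 2.5, 31.0]
opening: 0.0001
t: 10.3
tool_pos: [0.5281, -0.0936, 0.1062]
orientation: [-1.802, -2.571, -0.004]
force: [0.3, -0.3, -0.1]
opening: 0.0005
scene pin_rod 0.41 [ 0.5672 -0.0087  0.1086]
t: 11.1
tool_pos: [0.5286, -0.0938, 0.086]
orientation: [-1.803, -2.572, -0.004]
force: [-15.1, 3.1, 34.3]
opening: 0.0007
t: 11.6
tool_pos: [0.5271, -0.0941, 0.1061]
orientation: [-1.802, -2.571, -0.003]
force: [0.6, 0.1, 0.2]
opening: 0.0007
scene pin_rod 0.63 [ 0.5656 -0.0038  0.1091]
```

View pics/sc8.png

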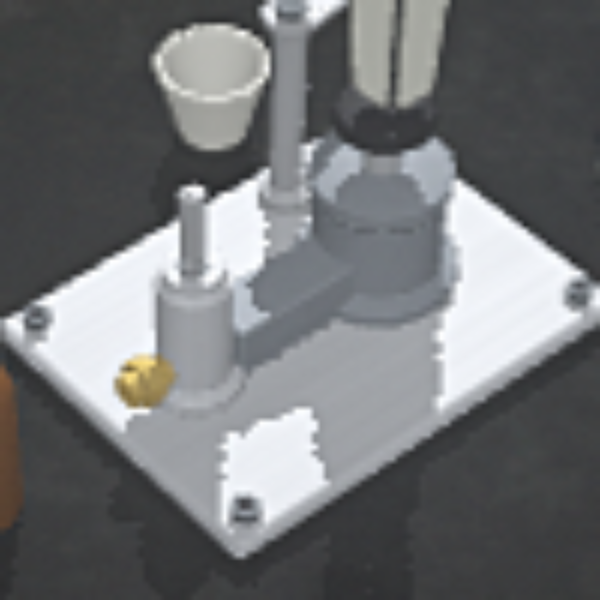

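```bash
python3 - <<'E'
from h import *
s=robot.read_camera("scene")
for z in (.075,.077,.086,.095,.104,.113):
    p=cv2.projectPoints(np.array([[.5665,-.0075,z]]),cv2.Rodrigues(s["R"])[0],s["t"],s["camera_matrix"],s["D"])[0].ravel()
    print(z,np.round((p-[290,140]+.5)*6-.5,1))
a=[cv2.imread(f"pics/sc{i}.png")[150:320,120:270] for i in (6,7,8)]
cv2.imwrite("pics/cmp.png",cv2.resize(np.hstack(a),None,fx=1.7,fy=1.7))
E
```

```text
0.075 [194.4 263.1]
0.077 [194.4 259.2]
0.086 [194.3 241.9]
0.095 [194.3 224.3]
0.104 [194.2 206.5]
0.113 [194.1 188.4]
```

View pics/cmp.png

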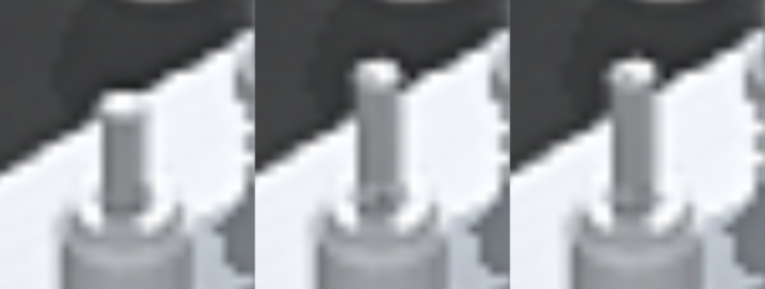

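After strokes 3 and 4 the pin top is at the same row, about 188–190, where a fully out pin projects to 188. The groove hints above the tower. I lift away and check everything.

```bash
python3 -m pendant '[{"delta_pos":[0,0,-0.03],"spin":0},{"delta_pos":[0,0,-0.07],"spin":0},{"delta_pos":[0,0,-0.12],"spin":0},{"delta_pos":[0,0,-0.14],"spin":0},{"delta_pos":[0,0,-0.14],"spin":0}]'
python3 - <<'E'
from h import *
plan([(.33,-.35,.246)])
E
```

```text
t: 12.25
tool_pos: [0.5292, -0.0951, 0.2505]
orientation: [1.801, 2.569, 0.007]
force: [-0.3, 0.4, -0.2]
opening: 0.0004
12.25 pos [ 0.5292 -0.0951  0.2505] yaw 109.9 spin None F [-0.3  0.4 -0.2] op 0.0004
(0.33, -0.35, 0.246) -> [-0.172 -0.274  0.003]
```

```bash
python3 -m pendant '[{"delta_pos":[-0.172,-0.274,0],"spin":0},{"delta_pos":[-0.172,-0.274,0],"spin":0},{"delta_pos":[-0.172,-0.274,0],"spin":0},{"delta_pos":[-0.172,-0.274,0],"spin":0},{"delta_pos":[-0.172,-0.274,0],"spin":0},{"delta_pos":[-0.172,-0.274,0],"spin":0},{"delta_pos":[-0.172,-0.274,0],"spin":0},{"delta_pos":[-0.172,-0.274,0],"spin":0},{"delta_pos":[-0.172,-0.274,0],"spin":0}]'
python3 - <<'E'
from h import *
L=["cap_top","guard_post","pin_rod","crucible","bottle","vial"]
c=marks("top",L)["color"];s=marks("scene",L)["color"]
cv2.imwrite("pics/top9.png",cv2.resize(c[150:270,300:450],None,fx=5,fy=5,interpolation=cv2.INTER_CUBIC))
cv2.imwrite("pics/sc9.png",cv2.resize(s[120:240,260:420],None,fx=5,fy=5,interpolation=cv2.INTER_CUBIC))
E
```

```text
t: 13.15
tool_pos: [0.3299, -0.3497, 0.2475]
orientation: [1.804, 2.569, 0.008]
force: [0.1, 0.4, -0.7]
opening: 0.0008
top cap_top 0.65 [ 0.5287 -0.0941  0.1026]
top guard_post 0.61 [ 0.5571 -0.1988  0.1517]
top pin_rod 0.44 [ 0.5676 -0.0073  0.1088]
top crucible 0.54 [ 6.319e-01 -1.522e-01 -6.000e-04]
top bottle 0.71 [0.6237 0.0746 0.0037]
scene cap_top 0.56 [ 0.5263 -0.0934  0.102 ]
scene guard_post 0.87 [ 0.558  -0.202   0.1524]
scene pin_rod 0.42 [ 0.5658 -0.0066  0.1102]
scene crucible 0.53 [ 0.6283 -0.1511 -0.0028]
scene bottle 0.97 [ 0.6246  0.078  -0.0017]
scene vial 0.5 [ 0.4544 -0.2009 -0.0035]
```

View pics/top9.png

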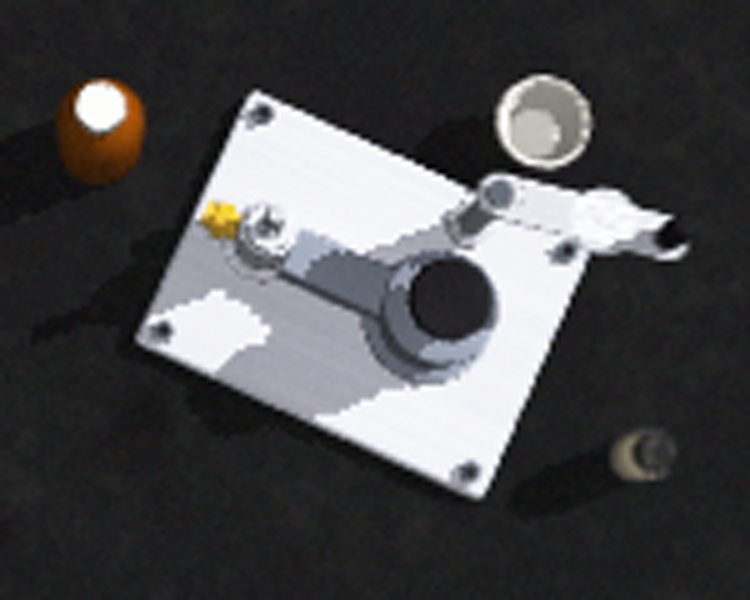

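View pics/sc9.png

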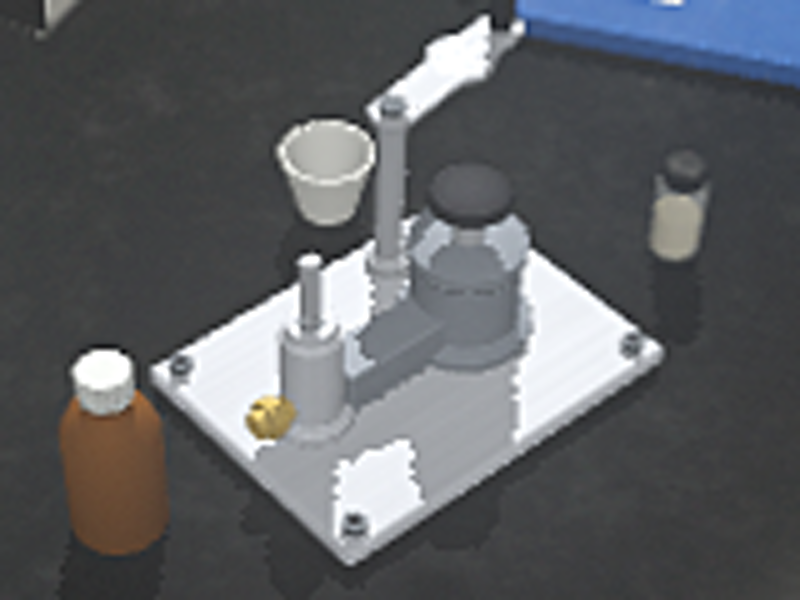

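The final pictures show the guard swung out to its stop, with the post at about (500, 30) in the scene crop. The cap is up and clear at (470, 190) and the pin stands tall at (311, 262). The crucible, bottle and vial are at the same pixels as at the start.

```bash
python3 -c "
from plant import robot
print(robot.close_job())"
```

```text
the job is handed in; nothing more can be done
None
```

The pump is primed and the job is handed in at about 13 s of the 48 s allowed. No verdict was reported.

- **Guard:** I pushed it by its post, with the jaws closed, until the arm felt the stop at about 18 N. The last pictures put the post at about (0.557, -0.200), about 102° from its covering position, which matches the stop.
- **Plunger:** I pressed it four times, each time to its rigid stop (tool at 0.086 m, 29–43 N), and let it come right up after each press. It is up now. The first press was harder than it needed to be: 43 N down with about 23 N sideways, through the fingertips. That is below the 120 N wrist limit. The 40 N limit covers the arm and the gripper's body, and only the fingertips touched the cap.
- **Pin:** By my pixel measurement its top is at the fully-out height of 113 mm, and the fourth press raised it no further. The trained detector read a little lower, 109–110 mm, which is within its 4 mm error. The groove near the pin's foot was only faintly visible, so it adds little.
- **Bystanders:** The crucible, bottle and vial stand where they were. The arm never went near the pin and has moved well clear of everything.

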